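# Kick the bush out of the press nest and pack it

## Robot

A 6-joint arm with a two-finger parallel gripper is mounted at the origin on a cart in front of the work surface, level with it; the furniture and walls round the work are solid. World frame = base frame: x ahead of the robot, y to its left, z up, the work surface at z = 0. Lengths are in m, angles in degrees, forces in N, time in s.
With the tool pointing down it reaches from about 0.375 to 0.925 m from the base axis. Payload 5.7 kg.
Tool frame: the origin (TCP) lies midway between the tips of the shut fingers; the grasp point (between the pads) lies 19 mm behind it; z points along the fingers, x is the direction in which the jaws open and shut, and the axes are right-handed (so a half turn about z gives the same grasp; the last joint's range is limited). The gripper opens to 88 mm and grips with 3 to 60 N. Pads are 20 mm wide; open, the fingers measure 115 mm over their backs; the gripper's body (75 mm by 178 mm) begins 61 mm behind the grasp point.
Start: joints at [70.124, 20.558, 86.54, -0, 72.909, -6.595], TCP at [0.138, 0.584, 0.186] pointing down, gripper open.
Joint ranges: [-170.27, 170.27], [-57.76, 135], [12.27, 136.19], [-55.21, 235.2], [11.17, 155.16], [-170.74, 170.74]. Speed limits (degrees/s): [136.94, 136.94, 180, 180, 180, 180].

## Interface

Orientations are given as [roll, pitch, yaw] about the fixed x, y, z axes, in that order (R = Rz(yaw) Ry(pitch) Rx(roll)).
In Python, from station import ctrl gives the robot as it stands.
- The arm moves only by the tool step_arm, never from a script. Its argument "series" is a list that holds one entry, the list of rows, each a list of 7 numbers: the turn, a rotation vector about the tool's x, y, z in degrees, then the shift along the tool's x, y, z in cm, then the closure in counts, from 0 (fully open) to 255 (shut). A call has 1 to 20 rows; each row is the pose to reach, as a shift and turn from the pose commanded when the call began, along the tool's axes at that moment; what a row does not reach only later rows make up. A row lasts 1/8 s, in which the tool goes at most 62.5 mm and 10.7 degrees, less where a joint would pass 70% of its speed; a pose out of reach is approached as far as the arm can. A call with a gripper value outside its range is refused whole. The fingers move at their own pace and stop on an object; the grip force is fixed at half the most. Time passes only in rows, so rows that repeat a pose let the fingers close. It gives the time, the measured TCP pose, the force and the opening at its end, in the units of the state.
- ctrl.get_state(): the state, without advancing time (a new reading comes with each control period).
- ctrl.snapshot(name): name is "scene" or "top" or "wrist"; returns a dict with "color" (384x512x3 uint8, red, green, blue), "depth" (384x512 float32, m along the optical axis (not along the pixel's ray), 0 where there is no reading), "mtx" (3x3 intrinsics, pixels), "dist" ([k1, k2, p1, p2, k3] as OpenCV has them; the pictures are not rectified), "T" (4x4, takes a point from camera to world coordinates); the wrist camera has in their place "hand_eye" (4x4, takes a point from camera to tool coordinates, whose origin is the TCP and whose axes are the tool frame's). Camera axes: x right, y down, z forward; pixel columns grow to the right and rows downward; lengths in m; the calibration is good to about 2 mm. A picture is of the moment at which its call begins: read the wrist's pose just before it.
- ctrl.close_job(): hands the job in, once; it reports no verdict.
Trained networks look in the newest picture that a camera, given by its name, has taken for a name from the list of things; names that differ only in an ending like _2 or _b are one class to them, and where a whole thing is asked for, a point or a joint stands for the part that bears it (a point fixed in the world has none). Each returns a list of dicts, best first, with "p" (0 to 1); they miss things now and then, are a little off and sometimes report something else, mostly with a low value. They report only what shows in the picture. A call takes as long as a camera call. They do not tell look-alikes from the thing itself.
- ctrl.silhouettes(camera, name): "mask" (384x512 bool, what is visible of it) and "extent" ([left, top, right, bottom] in pixels, round what is visible of it).
The state is a dict: "clock": time; "joint_pos": joint angles; "dq": joint speeds; "joint_torque": joint torques, N m; "tool_pos": TCP position; "orientation": TCP orientation; "contact_force": force on the tool from outside, world axes, zero at the start; "ft_torque": the same for the moment, N m; "gripper_width": finger opening in m.
Only numpy, scipy, OpenCV 4.12 (cv2) and the standard library are available. Lean on these libraries where they do the work, as an engineer would, in place of code of your own. Each camera call takes 0.05 s, during which the arm holds its last target.

## Task

Take the steel bush out of the inclined press nest and pack it: push the nest's spring ejector plunger down until you feel it meet its stop, so that the bush rises and snaps onto the catches, and let the plunger spring back up. Then draw the bush out of the bore and lower it gently into the deep grey tote, setting it down upright on the card separator; the separator's depth differs from tote to tote, so feel for it, and neither drop the bush nor press it down hard. Do not ram the fixture, and leave the flanged bush, the lidded tub and the oil can where they are.

Things in the scene. Friction and masses are not known exactly. Their poses are not given: they have to be found in the camera images.
- nest: Fixed ejector fixture: two-plate aluminium frame (66 x 150 mm, top at z = 54 mm) on a grey wedge, leaning 20 degrees toward the robot side. Origin: centre of the frame's underside, 31 mm above the bench. z: axis of bore and plunger, pointing up out of the bore; y: long side of the frame; x: up the slope. Bore at y = +34 mm, plunger at y = -34 mm, both at x = 0.
- bore_mouth (a point): Centre of the nest bore (29.8 mm in diameter) at the top face of the square steel block (54 x 54 mm, top at z = 86 mm of the nest frame). Three sprung round-nosed catches in the bore slip under the bush once the ejector has lifted it far enough; it then stays up, its top about 19 mm above this face. Let go earlier, it can sink back.
- plunger (a joint): Way of the ejector plunger in m: 0 = up, at rest; grows as it is pressed down along -z of the nest frame to a hard stop past 20 mm. A rocker turns it into an equal lift of a disc under the bush. Spring and catches resist with 2 to 10 N; it springs back when let go.
- plunger_top (a point): Centre of the top face of the plunger's black mushroom cap (29 mm in diameter, 10 mm high); moves with the plunger; at rest at z = 106 mm of the nest frame, whose axes it has. Brass guide below it, 22 mm in diameter, up to z = 70 mm.
- bush: Plain steel bush, 28 mm outside diameter, 30 mm high, 18 mm bore, about 90 g. Origin: centre of its underside; z: its axis. At the start it sits in the nest bore, its top 2 mm below the block's top face, where it cannot be gripped; it leans with the nest.
- tote: Fixed deep grey plastic tote, open on top: 120 (x) x 150 (y) x 100 mm high outside, 112 x 142 mm inside; rim 128 x 158 mm, grip ledges to y = +-86 mm. Origin: centre of its underside; z up. It is filled up to a flat, level, firm brown card separator that covers its inside, somewhere between 35 and 70 mm below the rim.
- flange_bush: Brass bush with a flange, 36 mm in diameter, 22 mm high, a bystander standing on the bench. Origin: centre of its underside.
- lid_tub: Round plastic tub with a lid, 89 mm in diameter, 50 mm high, a bystander. Origin: centre of its underside.
- oil_can: Small oil can with a pointed spout, 60 mm in diameter, 130 mm high, a bystander. Origin: centre of its underside.
Not all that is in view belongs to the job. What is shaped like the part that bears nest but orange is not meant.

How it is judged (in metres and radians):
On the way, in this order (a step that is already met when the one before it is completed fails the run):
1. the thumb plunger is pressed all the way down to its stop (value of joint plunger above 0.022 m), for 0.05 s.
2. the bush stands raised on the catches and the plunger has sprung back up (z of bush in the frame of nest above 0.072 m and value of joint plunger below 0.004 m), for 0.2 s.
At the end, for the whole second after the job is handed in: The bush stands upright (within 7 degrees) on the separator inside the tote, let go and at rest, and the plunger is up (within 4 mm) (x of bush in the frame of tote between -0.05 and 0.05 m and y of bush in the frame of tote between -0.065 and 0.065 m and z of bush in the frame of tote below 0.069 m and angle between bush's own z axis and vertical below 0.12 rad and linear speed of bush below 0.02 m/s and value of joint plunger below 0.004 m); the robot touches nothing.
It fails at once if the bush is pressed against the tote or its separator with more than 20 N (contact force between bush and tote above 20 N).
It fails at once if the bush is dropped: outside the nest it moves faster than 0.18 m/s while the fingers do not hold it (a fall of more than about 2 mm) (distance between bush and bore_mouth above 0.04 m and linear speed of bush above 0.18 m/s and contact force between the fingers and bush below 0.1 N).
It fails at once if the fixture or its plunger is rammed with more than 60 N (contact force between the fingers and nest above 60 N).
It fails at once if the flanged bush, the lidded tub or the oil can is moved by more than 20 mm (distance of any of flange_bush, lid_tub, oil_can from where it was at the start of the episode above 0.02 m).
It also fails if it takes over 54 s, if anything falls off the work surface, if the arm or the gripper's body presses on something with over 40 N, if the wrist force passes 120 N, or if a joint passes its speed limit or range.

## Working session

There is one attempt and no reset: what is moved stays moved. The work goes in short steps, Python scripts to look and compute and a tool call to move; the robot and the scene stay as the last step left them, time stands still between calls to the robot, and variables do not carry over. Pictures are saved under pics/ and viewed, and the job is handed in when it is done.

Besides the shell and the picture viewer there is one more tool, called after "Emit:" as name(argument=value, ...), one argument or row to a line, values as JSON. step_arm: Moves the arm, as the interface text tells. Its arguments: {"type":"object","properties":{"series":{"type":"array"}},"required":["series"]}

```bash
mkdir -p pics; cat > h.py <<'E'
import numpy as np,cv2
from station import ctrl
from scipy.spatial.transform import Rotation as R
def save(s,n): cv2.imwrite('pics/'+n+'.png',s['color'][:,:,::-1])
def Ttool(st):
    T=np.eye(4);T[:3,:3]=R.from_euler('xyz',st['orientation'],degrees=True).as_matrix();T[:3,3]=st['tool_pos'];return T
def cloud(s,T):
    h,w=s['depth'].shape
    u,v=np.meshgrid(np.arange(w),np.arange(h))
    p=cv2.undistortPoints(np.stack([u,v],-1).reshape(-1,1,2).astype(np.float64),s['mtx'],s['dist']).reshape(h,w,2)
    d=s['depth'].astype(float)
    P=np.dstack([p*d[...,None],d])
    return P@T[:3,:3].T+T[:3,3]
E
python3 - <<'E'
from h import *
st=ctrl.get_state();print(st)
for n in('scene','top'):
    s=ctrl.snapshot(n);save(s,n+'0');P=cloud(s,s['T']);np.save(n+'P',P);print(n,s['T'][:3,3])
    for k in('nest','plunger','plunger_top','bush','tote','flange_bush','lid_tub','oil_can'):
        for r in ctrl.silhouettes(n,k)[:3]:
            m=r['mask']&(s['depth']>0); print(k,round(r['p'],2),np.array(r['extent']).round(),np.median(P[m],0).round(3) if m.any() else None)
E
```

```text
{'clock': 0.0, 'joint_pos': array([ 7.01245378e+01,  2.05977950e+01,  8.65986640e+01, -2.35856885e-03,
        7.29091224e+01, -6.59424156e+00]), 'dq': array([-0.08599509, -0.01836035,  0.07998726, -0.00730923,  0.00308877,
        0.0806508 ]), 'joint_torque': array([ 1.32193592e-03, -5.15389001e+01, -2.70723635e+01,  6.75335736e-02,
        3.49254732e-02, -1.99075794e-04]), 'tool_pos': array([0.13759522, 0.58322432, 0.18521327]), 'orientation': array([-1.79990114e+02,  1.05141639e-01,  7.67194836e+01]), 'contact_force': array([ 0.34028063,  0.0992968 , -0.20948972]), 'ft_torque': array([-0.04929675, -0.05591994,  0.0095047 ]), 'gripper_width': 0.08774967845560581}
scene [-0.04497791 -0.4917685   0.60043941]
nest 0.9 [104. 170. 166. 240.] [0.316 0.152 0.082]
nest 0.85 [278. 201. 363. 278.] [ 0.499 -0.196  0.078]
plunger 0.55 [118. 186. 136. 200.] [0.303 0.155 0.127]
plunger 0.5 [327. 219. 342. 241.] [ 0.493 -0.216  0.128]
plunger_top 0.55 [121. 185. 136. 194.] [0.303 0.153 0.127]
plunger_top 0.45 [324. 218. 344. 237.] [ 0.493 -0.215  0.128]
bush 0.44 [300. 208. 319. 222.] [ 0.509 -0.143  0.107]
tote 0.49 [282. 200. 362. 278.] [ 0.499 -0.196  0.078]
flange_bush 0.48 [236. 218. 248. 233.] [0.475 0.001 0.01 ]
lid_tub 0.92 [193. 222. 236. 265.] [ 0.372 -0.024  0.047]
oil_can 0.8 [279. 153. 302. 202.] [ 0.646 -0.003  0.05 ]
top [ 0.36400041 -0.01310728  1.08497189]
nest 0.71 [287. 169. 348. 198.] [ 0.516 -0.18   0.088]
nest 0.69 [154. 229. 214. 266.] [0.333 0.188 0.088]
plunger 0.61 [328. 182. 342. 193.] [ 0.494 -0.213  0.13 ]
plunger_top 0.42 [329. 181. 342. 194.] [ 0.494 -0.213  0.131]
bush 0.63 [303. 181. 310. 193.] [ 0.501 -0.149  0.102]
tote 0.77 [164. 150. 231. 201.] [0.541 0.153 0.062]
tote 0.22 [238. 123. 257. 151.] [0.651 0.01  0.064]
flange_bush 0.48 [247. 193. 258. 200.] [0.479 0.006 0.006]
lid_tub 0.59 [240. 218. 272. 249.] [ 0.378 -0.013  0.047]
oil_can 0.63 [238. 123. 261. 150.] [0.652 0.009 0.063]
```

```bash
python3 - <<'E'
import cv2,numpy as np
a=cv2.imread('pics/scene0.png');cv2.imwrite('pics/sc.png',cv2.resize(a[120:320,60:420],None,fx=2.2,fy=2.2,interpolation=3))
a=cv2.imread('pics/top0.png');cv2.imwrite('pics/tc.png',cv2.resize(a[100:290,130:370],None,fx=3.1,fy=3.1,interpolation=3))
P=np.load('topP.npy')
E
```

```text
(no output)
```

View pics/sc.png

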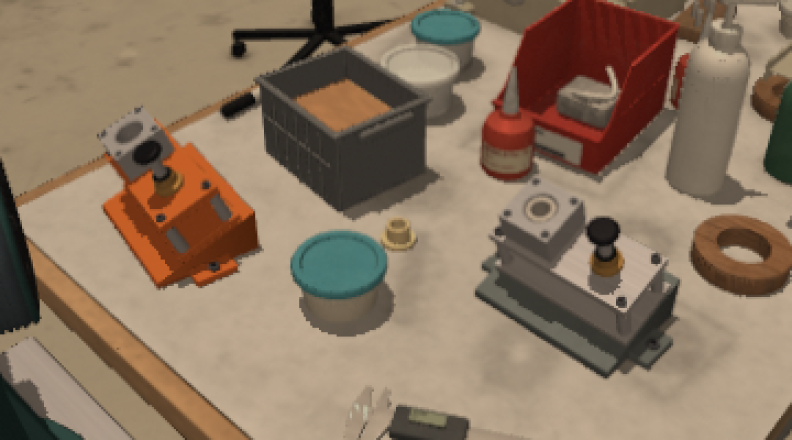

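View pics/tc.png

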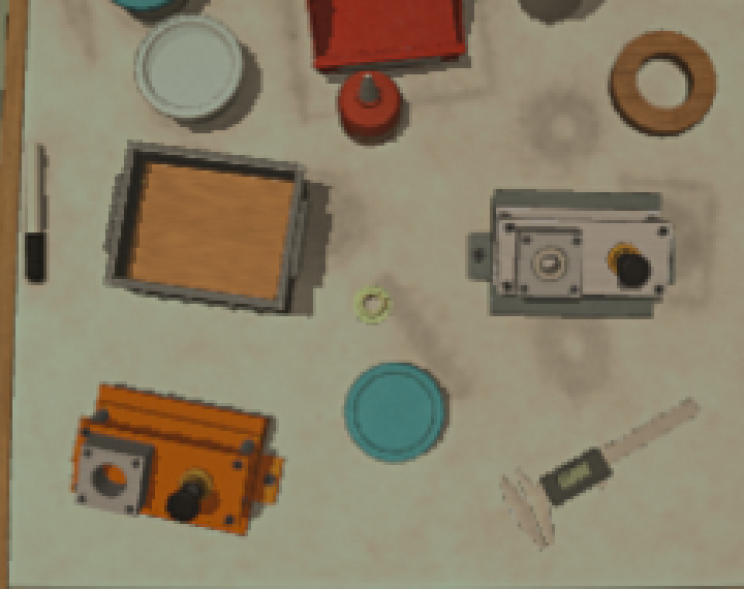

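```bash
cat > fit.py <<'E'
from h import *
from scipy.optimize import least_squares
def frame(yaw,x,y):
    T=np.eye(4);T[:3,:3]=R.from_euler('z',yaw,degrees=True).as_matrix()@R.from_euler('y',-20,degrees=True).as_matrix();T[:3,3]=[x,y,0.031];return T
def nestfit(P,T0):
    # block top points
    T=T0
    for i in range(5):
        Q=(P.reshape(-1,3)-T[:3,3])@T[:3,:3]
        b=(abs(Q[:,2]-.086)<.006)&(abs(Q[:,0])<.035)&(abs(Q[:,1]-.034)<.035)
        c=(abs(Q[:,2]-.106)<.008)&(abs(Q[:,0])<.022)&(abs(Q[:,1]+.034)<.022)
        f=(abs(Q[:,2]-.054)<.006)&(abs(Q[:,0])<.03)&(Q[:,1]<-.005)&(Q[:,1]>-.07)
        rb=cv2.minAreaRect(Q[b][:,:2].astype(np.float32)*1000)
        rc=cv2.minEnclosingCircle(Q[c][:,:2].astype(np.float32)*1000)
        print(b.sum(),c.sum(),f.sum(),'block',rb,'z',np.median(Q[b][:,2]),'cap',rc,np.median(Q[c][:,2]),'plate',np.median(Q[f][:,2]) if f.any() else 0)
        cb=np.array(rb[0])/1000;cc=np.array(rc[0])/1000
        d=cb-cc;yawc=np.degrees(np.arctan2(-d[0],d[1]))
        mid=(cb+cc)/2
        sh=T[:3,:3]@np.array([mid[0],mid[1],0])
        y=np.degrees(np.arctan2(T[1,0],T[0,0]))+yawc/np.cos(np.radians(20))
        T=frame(y,T[0,3]+sh[0],T[1,3]+sh[1])
        print('yaw',y,T[:3,3])
    return T
E
python3 - <<'E'
from fit import *
for n in('top','scene'):
    P=np.load(n+'P.npy');print(n)
    nestfit(P,frame(0,0.5+.03,-.181))
P=np.load('topP.npy').reshape(-1,3)
m=(P[:,2]>.09)&(P[:,2]<.11)&(abs(P[:,0]-.54)<.11)&(abs(P[:,1]-.153)<.11)
print(m.sum(),cv2.minAreaRect(P[m][:,:2].astype(np.float32)*1000))
m=(P[:,2]>.02)&(P[:,2]<.075)&(abs(P[:,0]-.54)<.03)&(abs(P[:,1]-.153)<.03);print(np.median(P[m],0),P[m].std(0))
P=np.load('sceneP.npy').reshape(-1,3)
m=(P[:,2]>.09)&(P[:,2]<.11)&(abs(P[:,0]-.54)<.11)&(abs(P[:,1]-.153)<.11)
print(m.sum(),cv2.minAreaRect(P[m][:,:2].astype(np.float32)*1000))
E
```

```text
top
392 96 389 block ((0.6393318176269531, 36.47880935668945), (55.01372528076172, 54.546348571777344), 89.86258697509766) z 0.08521712218429811 cap ((-1.025026559829712, -32.233055114746094), 14.727574348449707) 0.10608053140613234 plate 0.054384537587451647
yaw -1.4766141114294087 [ 0.52981878 -0.17887712  0.031     ]
395 96 382 block ((-0.020748138427734375, 33.655025482177734), (54.50946807861328, 55.04198455810547), 1.3608134984970093) z 0.08540078418914686 cap ((-0.011230343952775002, -35.29456329345703), 14.71226978302002) 0.1057260855666767 plate 0.05405390421342506
yaw -1.4681974190326823 [ 0.52978264 -0.17969623  0.031     ]
395 96 386 block ((-0.0018310546875, 34.47885513305664), (54.50967788696289, 55.04184341430664), 1.3522777557373047) z 0.08539269369383619 cap ((-0.0018711098236963153, -34.469512939453125), 14.712359428405762) 0.10572266159491686 plate 0.05405140576395369
yaw -1.4682328408661844 [ 0.52978102 -0.17969152  0.031     ]
395 96 386 block ((-0.000213623046875, 34.47416687011719), (54.50968551635742, 55.04184341430664), 1.3523045778274536) z 0.085392111189420
[... 1688 characters left out ...]
9574258 plate 0.053135835972720605
yaw -3.309539324663175 [ 0.52975633 -0.18211973  0.031     ]
644 175 719 block ((4.1961669921875e-05, 33.87366485595703), (56.52021408081055, 56.589115142822266), 1.4571632146835327) z 0.08551010692419833 cap ((2.9402674044831656e-05, -33.87363815307617), 14.22114086151123) 0.10488186507189919 plate 0.053135924708477056
yaw -3.3095506278192133 [ 0.52975637 -0.18211971  0.031     ]
777 ((539.5253295898438, 150.1180877685547), (171.28131103515625, 129.33444213867188), 81.92606353759766)
[0.54035656 0.15390308 0.0612673 ] [0.01735723 0.01751531 0.00197922]
775 ((538.5153198242188, 144.36924743652344), (168.87570190429688, 131.4319610595703), 82.25898742675781)
```

```bash
cat > mv.py <<'E'
from fit import *
NY=-2.0;N=frame(NY,.530,-.1805)
def nestpose(x,y,z):
    T=np.eye(4);T[:3,:3]=N[:3,:3]@np.diag([1,-1,-1]);T[:3,3]=(N@np.array([x,y,z,1]))[:3];return T
def down(yaw,x,y,z):
    T=np.eye(4);T[:3,:3]=R.from_euler('z',yaw,degrees=True).as_matrix()@np.diag([1,-1,-1]);T[:3,3]=[x,y,z];return T
def rel(T,C=None):
    C=Ttool(ctrl.get_state()) if C is None else C
    D=np.linalg.inv(C)@T
    print(R.from_matrix(D[:3,:3]).as_rotvec(degrees=True).round(1),(D[:3,3]*100).round(2))
E
python3 - <<'E'
from mv import *
rel(down(40,.45,.25,.3)); T=nestpose(0,0,.26); print(T[:3,3]); rel(T)
E
```

```text
[ 0.   0.  36.7] [-25.33  38.05 -11.39]
[ 0.44112893 -0.17739655  0.27532008]
[-13.7  16.7  77.9] [-67.13  47.01  -8.92]
```

Emit:
step_arm(
  series=[
    [[0,0,36.7,-25.3,38,-11.4,150],[0,0,36.7,-25.3,38,-11.4,255],[0,0,36.7,-25.3,38,-11.4,255],[0,0,36.7,-25.3,38,-11.4,255],[0,0,36.7,-25.3,38,-11.4,255],[0,0,36.7,-25.3,38,-11.4,255],[0,0,36.7,-25.3,38,-11.4,255],[0,0,36.7,-25.3,38,-11.4,255],[-13.7,16.7,77.9,-67.1,47,-8.9,255],[-13.7,16.7,77.9,-67.1,47,-8.9,255],[-13.7,16.7,77.9,-67.1,47,-8.9,255],[-13.7,16.7,77.9,-67.1,47,-8.9,255],[-13.7,16.7,77.9,-67.1,47,-8.9,255],[-13.7,16.7,77.9,-67.1,47,-8.9,255],[-13.7,16.7,77.9,-67.1,47,-8.9,255],[-13.7,16.7,77.9,-67.1,47,-8.9,255],[-13.7,16.7,77.9,-67.1,47,-8.9,255],[-13.7,16.7,77.9,-67.1,47,-8.9,255]],
  ],
)

```text
clock: 3.15
tool_pos: [0.4411, -0.1753, 0.275]
orientation: [-180.0, -19.9, -1.9]
contact_force: [-0.0, -0.5, 0.5]
gripper_width: 0.0003
```

```bash
python3 - <<'E'
from mv import *
st=ctrl.get_state();s=ctrl.snapshot('wrist');save(s,'w1')
P=cloud(s,Ttool(st)@s['hand_eye']);nestfit(P,N)
print(st['tool_pos'],st['orientation'],st['gripper_width'],st['contact_force'])
rel(nestpose(0,-.034,.112))
E
```

```text
1750 405 1450 block ((-0.9947643280029297, 35.634891510009766), (53.78702926635742, 54.48074722290039), 0.5903224945068359) z 0.08507769892903891 cap ((-0.39763638377189636, -32.00390625), 14.260805130004883) 0.10468959610020855 plate 0.05323057331903076
yaw -1.4617338739649406 [ 0.52940954 -0.17866278  0.031     ]
1747 405 1472 block ((-0.08024406433105469, 34.09201431274414), (53.787017822265625, 54.48992156982422), 0.08450944721698761) z 0.08474237431218505 cap ((-0.08037787675857544, -33.4908447265625), 14.26159381866455) 0.10456260474142359 plate 0.05312027438807922
yaw -1.4618545988234455 [ 0.52934177 -0.17836037  0.031     ]
1747 405 1470 block ((-0.00939178466796875, 33.7913703918457), (53.787017822265625, 54.489925384521484), 0.08462297916412354) z 0.08471658504531056 cap ((-0.009395154193043709, -33.79151153564453), 14.261589050292969) 0.10453677149774529 plate 0.05310039534151423
yaw -1.4618576387899693 [ 0.52933294 -0.17836021  0.031     ]
1747 405 1470 block ((-0.0010986328125, 33.791439056396484), (53.787017822265625, 54.489925384521484), 0.08462297916412354) z 0.08471356660098159 cap ((-0.001100262044928968, -33.79144287109375), 14.261589050292969) 0.10453375194603895 plate 0.05309737549071246
yaw -1.4618591086742805 [ 0.52933191 -0.17836019  0.031     ]
1747 405 1470 block ((-0.00012969970703125, 33.79144287109375), (53.787017822265625, 54.489925384521484), 0.08462544530630112) z 0.08471321351546025 cap ((-0.00012764849816448987, -33.79144287109375), 14.26158618927002) 0.10453339832507863 plate 0.05309702172513355
yaw -1.4618572580853109 [ 0.52933179 -0.17836019  0.031     ]
[ 0.44105763 -0.17532396  0.27500911] [-179.97313818  -19.93962689   -1.91543622] 0.0002974092702116473 [-3.95355065e-04 -5.21530244e-01  5.29034627e-01]
[-0.   0.   0.1] [1.000e-02 3.620e+00 1.478e+01]
```

View pics/w1.png

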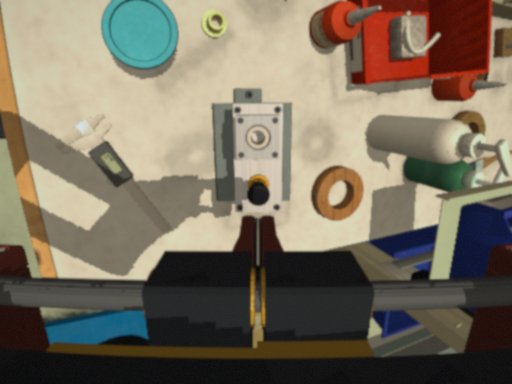

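```bash
sed -i 's/^NY=.*/NY=-1.5;N=frame(NY,.5296,-.179)/' mv.py; python3 - <<'E'
from mv import *
rel(nestpose(0,-.034,.112)); rel(nestpose(0,-.034,.090))
E
```

```text
[ 0.1  0.  -0.4] [-0.    3.51 14.77]
[ 0.1  0.  -0.4] [-0.    3.5  16.97]
```

Emit:
step_arm(
  series=[
    [[0,0,-0.4,0,3.5,6,255],[0,0,-0.4,0,3.5,11,255],[0,0,-0.4,0,3.5,14.5,255],[0,0,-0.4,0,3.5,14.9,255],[0,0,-0.4,0,3.5,15.3,255],[0,0,-0.4,0,3.5,15.7,255],[0,0,-0.4,0,3.5,16.1,255],[0,0,-0.4,0,3.5,16.5,255],[0,0,-0.4,0,3.5,16.9,255],[0,0,-0.4,0,3.5,16.9,255]],
  ],
)

```text
clock: 4.45
tool_pos: [0.4974, -0.214, 0.1159]
orientation: [179.9, -19.9, -1.6]
contact_force: [0.5, 0.8, 0.1]
gripper_width: 0.0004
```

```bash
python3 - <<'E'
from mv import *
T=Ttool(ctrl.get_state());print((np.linalg.inv(N)@T[:,3]).round(4), ctrl.get_state()['contact_force']@N[:3,2])
E
```

```text
[-4.00e-04 -3.59e-02  9.05e-02  1.00e+00] -0.07996999792874386
```

```bash
python3 - <<'E'
from mv import *
st=ctrl.get_state();print(st['contact_force'],st['tool_pos'])
for n in('scene','top','wrist'):
    s=ctrl.snapshot(n);save(s,n+'2')
    if n=='scene':cv2.imwrite('pics/sc2.png',cv2.resize(s['color'][130:300,240:420,::-1],None,fx=3.5,fy=3.5,interpolation=3))
E
```

```text
[0.49449488 0.79288836 0.0872631 ] [ 0.49737157 -0.21404405  0.11591482]
```

View pics/sc2.png

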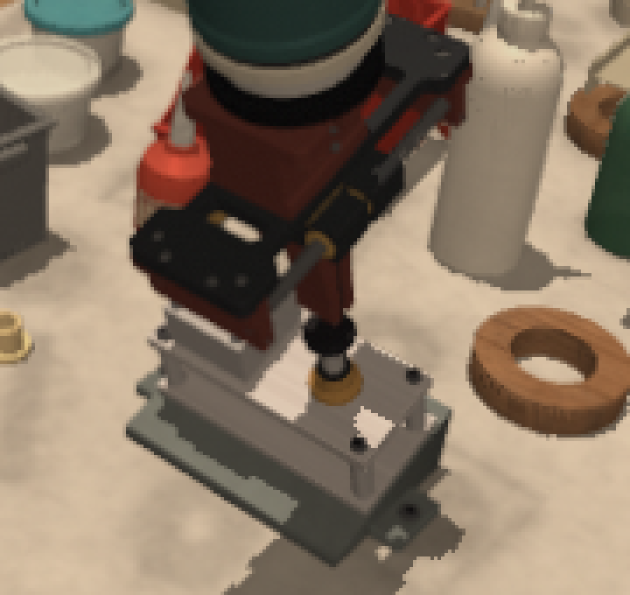

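View pics/wrist2.png

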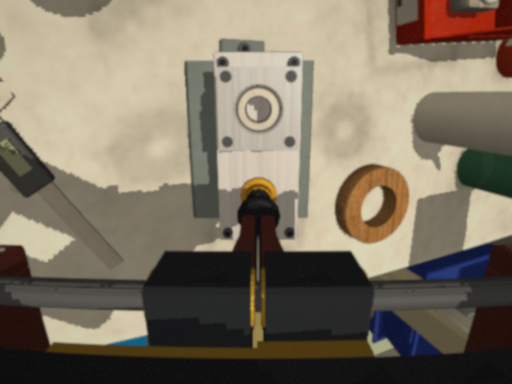

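```bash
python3 - <<'E'
from mv import *
st=ctrl.get_state();s=ctrl.snapshot('wrist');save(s,'w3')
P=cloud(s,Ttool(st)@s['hand_eye'])
Q=(P-N[:3,3])@N[:3,:3]*1000
for v in range(150,250,6): print(v,[tuple(Q[v,u].round().astype(int)) for u in (248,258,264,270)])
s=ctrl.snapshot('scene');P=cloud(s,s['T']);Q=(P-N[:3,3])@N[:3,:3]*1000
print()
for v in range(205,250,3): print(v,[tuple(Q[v,u].round().astype(int)) for u in (328,332,335,338,341)])
cv2.imwrite('pics/w3c.png',cv2.resize(cv2.imread('pics/w3.png')[140:260,190:330],None,fx=5,fy=5,interpolation=3))
E
```

```text
150 [(np.int64(-7), np.int64(8), np.int64(86)), (np.int64(0), np.int64(8), np.int64(85)), (np.int64(4), np.int64(7), np.int64(85)), (np.int64(9), np.int64(2), np.int64(53))]
156 [(np.int64(-8), np.int64(-2), np.int64(54)), (np.int64(0), np.int64(-2), np.int64(53)), (np.int64(5), np.int64(-2), np.int64(53)), (np.int64(9), np.int64(-2), np.int64(53))]
162 [(np.int64(-8), np.int64(-7), np.int64(53)), (np.int64(0), np.int64(-7), np.int64(54)), (np.int64(5), np.int64(-7), np.int64(54)), (np.int64(9), np.int64(-7), np.int64(52))]
168 [(np.int64(-8), np.int64(-12), np.int64(52)), (np.int64(0), np.int64(-12), np.int64(55)), (np.int64(5), np.int64(-12), np.int64(52)), (np.int64(9), np.int64(-12), np.int64(54))]
174 [(np.int64(-8), np.int64(-17), np.int64(53)), (np.int64(0), np.int64(-17), np.int64(53)), (np.int64(5), np.int64(-17), np.int64(53)), (np.int64(9), np.int64(-17), np.int64(53))]
180 [(np.int64(-8), np.int64(-21), np.int64(55)), (np.int64(0), np.int64(-20), np.int64(60)), (np.int64(5), np.int64(-20), np.int64(59)), (np.int64(9), np.int64(-22), np.int64(53))]
186 [(np.int64(-8), np.i
[... 4817 characters left out ...]
)]
241 [(np.int64(-12), np.int64(-27), np.int64(55)), (np.int64(-11), np.int64(-36), np.int64(61)), (np.int64(-8), np.int64(-41), np.int64(62)), (np.int64(-4), np.int64(-45), np.int64(60)), (np.int64(0), np.int64(-49), np.int64(59))]
244 [(np.int64(-17), np.int64(-31), np.int64(54)), (np.int64(-15), np.int64(-39), np.int64(58)), (np.int64(-12), np.int64(-44), np.int64(58)), (np.int64(-8), np.int64(-48), np.int64(57)), (np.int64(-3), np.int64(-50), np.int64(52))]
247 [(np.int64(-22), np.int64(-34), np.int64(53)), (np.int64(-18), np.int64(-40), np.int64(53)), (np.int64(-15), np.int64(-45), np.int64(54)), (np.int64(-11), np.int64(-49), np.int64(52)), (np.int64(-9), np.int64(-55), np.int64(54))]
```

View pics/w3c.png

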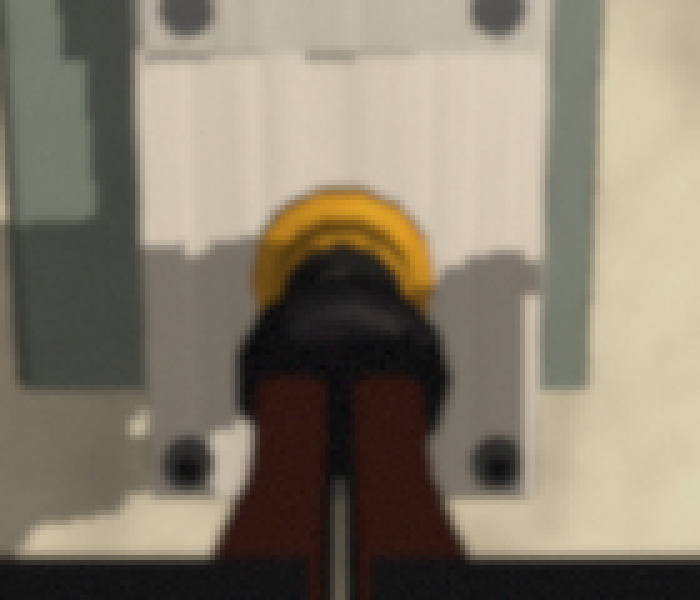

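```bash
python3 - <<'E'
from mv import *
st=ctrl.get_state();s=ctrl.snapshot('wrist')
P=cloud(s,s['hand_eye'])*1000
for v in range(208,232,2): print(v,[P[v,u].round().astype(int).tolist()+s['color'][v,u].tolist() for u in (246,250,266,270)])
print(s['hand_eye'].round(3))
s=ctrl.snapshot('scene');T=np.linalg.inv(Ttool(st));P=cloud(s,T@s['T'])*1000
for v in range(208,226,1): print(v,[P[v,u].round().astype(int).tolist() for u in (328,330,332,334,336,338)])
print(st['gripper_width'],ctrl.get_state()['joint_pos'])
E
```

```text
208 [[-8, -9, -14, 15, 16, 15], [-5, -9, -14, 21, 20, 19], [5, -9, -15, 18, 17, 21], [8, -9, -14, 15, 15, 12]]
210 [[-8, -8, -15, 16, 16, 16], [-5, -7, -14, 18, 18, 17], [5, -7, -13, 16, 18, 17], [8, -7, -14, 14, 12, 15]]
212 [[-8, -6, -14, 16, 16, 13], [-5, -6, -15, 16, 17, 17], [5, -6, -15, 16, 14, 15], [8, -7, -16, 15, 15, 16]]
214 [[-8, -5, -14, 23, 14, 13], [-5, -5, -15, 23, 16, 16], [5, -5, -15, 24, 18, 17], [8, -5, -14, 21, 12, 15]]
216 [[-7, -12, -38, 44, 21, 19], [-5, -13, -39, 43, 21, 16], [4, -13, -38, 44, 19, 15], [7, -13, -38, 41, 20, 14]]
218 [[-7, -13, -41, 45, 20, 15], [-5, -12, -40, 47, 21, 14], [4, -12, -40, 47, 22, 15], [7, -12, -40, 46, 20, 16]]
220 [[-7, -13, -44, 47, 21, 15], [-5, -12, -44, 47, 22, 14], [4, -13, -45, 47, 21, 15], [6, -13, -44, 46, 21, 14]]
222 [[-7, -12, -47, 46, 19, 14], [-4, -12, -47, 48, 23, 17], [4, -12, -46, 47, 23, 16], [-1, -74, -198, 46, 21, 13]]
224 [[-7, -12, -49, 48, 23, 16], [-4, -13, -50, 47, 22, 15], [4, -12, -49, 47, 22, 16], [6, -12, -49, 47, 22, 15]]
226 [[-6, -12, -51, 48, 22, 17], [-4, -13, -53, 46, 20, 14], [4, -13, -53, 48, 
[... 1462 characters left out ...]
-9, 5, -42], [-9, 10, -46], [-5, 11, -42], [13, 1, -14]]
220 [[0, -12, -16], [2, -9, -16], [-10, 6, -42], [-9, 10, -43], [-6, 12, -41], [11, 2, -14]]
221 [[-1, -11, -15], [2, -9, -13], [3, -5, -15], [-9, 10, -41], [-7, 12, -39], [9, 3, -13]]
222 [[-3, -10, -16], [-1, -7, -16], [1, -4, -16], [2, 0, -16], [3, 3, -17], [7, 5, -15]]
223 [[-5, -9, -15], [-3, -6, -15], [-1, -3, -15], [1, 0, -15], [4, 3, -14], [5, 6, -15]]
224 [[-6, -8, -14], [-5, -4, -15], [-3, -1, -15], [0, 1, -14], [2, 4, -14], [3, 8, -16]]
225 [[-9, -6, -15], [-7, -3, -16], [-4, 0, -14], [-1, 2, -12], [-2, 7, -17], [1, 9, -15]]
0.0006135383057282424 [-40.12314016  12.46059188 115.2630378   19.97556378  38.0339794
 -52.76332689]
```

```bash
python3 - <<'E'
from mv import *
st=ctrl.get_state()
for n in('scene','top'):
    s=ctrl.snapshot(n);T=np.linalg.inv(Ttool(st));P=(cloud(s,T@s['T'])*1000)
    Q=P.reshape(-1,3);Q=Q[s['depth'].ravel()>0]
    for lo in range(-200,-20,10):
        m=(Q[:,2]>lo)&(Q[:,2]<=lo+10)&(abs(Q[:,0])<120)&(abs(Q[:,1])<100)
        if m.sum()>3:print(n,lo,m.sum(),np.percentile(Q[m][:,:2],[2,98],axis=0).round().tolist())
    if n=='scene':
        for v in range(170,224,3): print(v,[P[v,u].round().astype(int).tolist() for u in (330,334,338)])
E
```

```text
scene -200 157 [[-42.0, -24.0], [7.0, 34.0]]
scene -190 109 [[-42.0, -17.0], [-6.0, 22.0]]
scene -180 146 [[-42.0, -17.0], [12.0, 22.0]]
scene -170 504 [[-87.0, -25.0], [83.0, 31.0]]
scene -160 1446 [[-88.0, -26.0], [85.0, 34.0]]
scene -150 298 [[-87.0, -27.0], [81.0, 34.0]]
scene -140 490 [[-79.0, 16.0], [73.0, 35.0]]
scene -130 268 [[-81.0, -26.0], [75.0, 35.0]]
scene -120 54 [[-80.0, -25.0], [75.0, 33.0]]
scene -100 5 [[-14.0, 10.0], [-10.0, 12.0]]
scene -90 27 [[-13.0, -8.0], [-4.0, 12.0]]
scene -80 41 [[-12.0, -2.0], [8.0, 13.0]]
scene -70 44 [[-11.0, -4.0], [7.0, 12.0]]
scene -60 59 [[-10.0, -9.0], [8.0, 12.0]]
scene -50 59 [[-10.0, -11.0], [6.0, 12.0]]
scene -40 7 [[-9.0, -6.0], [6.0, 12.0]]
170 [[-31, 34, -205], [-6, 21, -175], [2, 21, -168]]
173 [[-32, 34, -200], [-7, 20, -168], [-2, 23, -165]]
176 [[-15, 18, -168], [-10, 22, -166], [-2, 23, -159]]
179 [[-19, 21, -168], [-12, 23, -161], [-4, 24, -154]]
182 [[-22, 23, -164], [-14, 24, -158], [0, 20, -141]]
185 [[-23, 23, -159], [-14, 23, -150], [-4, 23, -140]]
188 [[-24, 23, -153], [-13, 22, -140], [-9, 27, -140]]
191 [[-21, 
[... 163 characters left out ...]
-31, 26, -133], [-28, 32, -133], [-21, 33, -127]]
203 [[-35, 29, -131], [-26, 29, -123], [5, 12, -77]]
206 [[-13, 9, -86], [-6, 11, -81], [4, 12, -70]]
209 [[-11, 6, -74], [-8, 12, -75], [3, 12, -63]]
212 [[-9, 3, -62], [-7, 11, -65], [3, 11, -54]]
215 [[-9, 3, -52], [-8, 11, -57], [2, 11, -45]]
218 [[-10, 2, -44], [-9, 11, -50], [118, -87, 169]]
221 [[0, -8, -16], [-10, 10, -41], [8, 5, -17]]
top -200 5 [[-36.0, -32.0], [11.0, -31.0]]
top -170 256 [[-67.0, -30.0], [88.0, 28.0]]
top -160 397 [[-75.0, -32.0], [89.0, 30.0]]
top -150 145 [[-76.0, -33.0], [85.0, 16.0]]
top -140 191 [[-68.0, -33.0], [63.0, 30.0]]
top -130 38 [[-74.0, -33.0], [78.0, 12.0]]
top -120 7 [[-74.0, -31.0], [80.0, 12.0]]
```

Both cameras show the fingertips, and the gripper body too, about 38 mm behind the reported TCP, with zero force and the cap still up. I'll use that offset from here and check it by touch.

Emit:
step_arm(
  series=[
    [[0,0,0,0,-0.15,1.2,255],[0,0,0,0,-0.15,1.8,255],[0,0,0,0,-0.15,2.2,255],[0,0,0,0,-0.15,2.6,255],[0,0,0,0,-0.15,3.0,255],[0,0,0,0,-0.15,3.0,255]],
  ],
)

```text
clock: 5.65
tool_pos: [0.5074, -0.2125, 0.0876]
orientation: [179.9, -19.9, -1.6]
contact_force: [-2.2, 0.9, 2.0]
gripper_width: 0.0007
```

```bash
cat > q.py <<'E'
from mv import *
st=ctrl.get_state();T=Ttool(st);print('nest tip',((np.linalg.inv(N)@T[:,3])[:3]*1000+[0,0,38]).round(1),'f_n',(st['contact_force']@N[:3,:3]).round(2),st['contact_force'].round(2),st['gripper_width'],st['clock'])
E
python3 q.py
```

```text
nest tip [ -0.6 -34.1  98.5] f_n [-1.42  0.86  2.6 ] [-2.2   0.91  1.96] 0.0006909806537962413 5.65
```

Emit:
step_arm(
  series=[
    [[0,0,0,0,0,0.4,255],[0,0,0,0,0,0.8,255],[0,0,0,0,0,1.1,255],[0,0,0,0,0,1.3,255],[0,0,0,0,0,1.3,255]],
  ],
)

```text
clock: 6.28
tool_pos: [0.5119, -0.2127, 0.0756]
orientation: [179.9, -19.9, -1.6]
contact_force: [-3.3, 2.1, 4.6]
gripper_width: 0.0003
```

```bash
python3 q.py
```

```text
nest tip [ -0.5 -34.2  85.6] f_n [-1.58  2.05  5.51] [-3.31  2.14  4.64] 0.00031747161146798806 6.275
```

Emit:
step_arm(
  series=[
    [[0,0,0,0,0,0.15,255],[0,0,0,0,0,0.15,255]],
  ],
)

```text
clock: 6.52
tool_pos: [0.5124, -0.2127, 0.0742]
orientation: [179.9, -19.9, -1.6]
contact_force: [-3.6, 2.4, 4.0]
gripper_width: 0.0003
```

```bash
python3 q.py
```

```text
nest tip [ -0.6 -34.2  84.1] f_n [-2.04  2.3   5.01] [-3.57  2.39  4.01] 0.0002591536073326652 6.525
```

Emit:
step_arm(
  series=[
    [[0,0,0,0,0,0.1,255],[0,0,0,0,0,0.1,255]],
  ],
)

```text
clock: 6.78
tool_pos: [0.5127, -0.2128, 0.0733]
orientation: [179.9, -19.9, -1.6]
contact_force: [-4.2, 3.4, 4.6]
gripper_width: -0.0
```

```bash
python3 q.py
```

```text
nest tip [ -0.5 -34.2  83.2] f_n [-2.41  3.29  5.81] [-4.16  3.4   4.63] -9.246745184088073e-06 6.775
```

Emit:
step_arm(
  series=[
    [[0,0,0,0,0,0.1,255],[0,0,0,0,0,0.1,255]],
  ],
)

```text
clock: 7.02
tool_pos: [0.5129, -0.2128, 0.0729]
orientation: [179.9, -19.9, -1.6]
contact_force: [-9.9, 4.3, 14.4]
gripper_width: 0.0006
```

```bash
python3 q.py
```

```text
nest tip [ -0.5 -34.2  82.8] f_n [-4.44  4.05 16.93] [-9.85  4.31 14.39] 0.0006475466756463414 7.025
```

Emit:
step_arm(
  series=[
    [[0,0,0,0,0,0.05,255],[0,0,0,0,0,-1,255],[0,0,0,0,0,-3,255],[0,0,0,0,0,-8,110],[0,0,0,0,0,-12,110],[0,0,0,0,0,-12,110]],
  ],
)

```text
clock: 7.78
tool_pos: [0.4746, -0.2144, 0.1891]
orientation: [179.5, -20.3, -1.6]
contact_force: [-0.5, -0.4, -0.3]
gripper_width: 0.0269
```

```bash
python3 q.py; python3 - <<'E'
from mv import *
st=ctrl.get_state();s=ctrl.snapshot('wrist');save(s,'w4')
P=cloud(s,Ttool(st)@s['hand_eye'])
Q=((P-N[:3,3])@N[:3,:3]*1000).reshape(-1,3)
m=(abs(Q[:,0])<20)&(abs(Q[:,1]-34)<20)&(Q[:,2]>96)&(Q[:,2]<115);print(m.sum(),np.median(Q[m],0),cv2.minEnclosingCircle(Q[m][:,:2].astype(np.float32)))
m=(abs(Q[:,0])<20)&(abs(Q[:,1]+34)<20)&(Q[:,2]>96)&(Q[:,2]<115);print(m.sum(),np.median(Q[m],0))
E
```

```text
nest tip [  3.2 -36.8 205. ] f_n [-0.61 -0.42 -0.13] [-0.54 -0.41 -0.33] 0.026949318988268616 7.775
540 [  0.30162476  34.64525175 103.41775519] ((-0.029169347137212753, 34.436763763427734), 13.982952117919922)
759 [ 6.89118868e-02 -3.22940364e+01  1.04693242e+02]
```

View pics/w4.png

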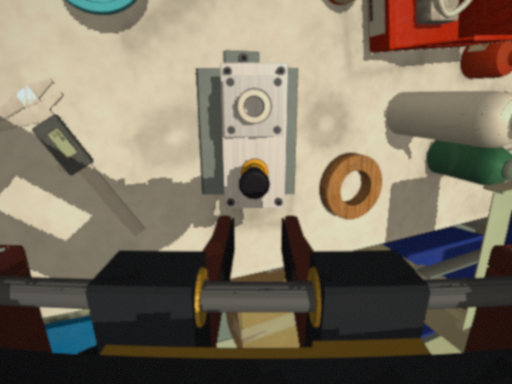

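```bash
python3 q.py;python3 - <<'E'
from mv import *
rel(nestpose(0,.034,.125-.038)); rel(nestpose(0,.034,.090-.038))
E
```

```text
nest tip [  1.8 -35.8 203.5] f_n [ 0.06 -0.05 -0.31] [ 0.16 -0.05 -0.27] 0.03100392888213 7.825
[ 0.4 -0.2 -0.1] [-0.22 -7.04  7.8 ]
[ 0.4 -0.2 -0.1] [-0.23 -7.06 11.3 ]
```

Emit:
step_arm(
  series=[
    [[0,0,0,0.05,-6,1,110],[0,0,0,0.05,-6.85,4,110],[0,0,0,0.05,-6.85,7.5,110],[0,0,0,0.05,-6.85,7.8,110],[0,0,0,0.05,-6.85,7.8,110]],
  ],
)

```text
clock: 8.45
tool_pos: [0.5013, -0.1441, 0.1114]
orientation: [179.9, -19.9, -1.6]
contact_force: [-0.1, -0.4, 1.0]
gripper_width: 0.0494
```

```bash
python3 q.py;python3 - <<'E'
from mv import *
rel(nestpose(0,.034,.090-.038))
s=ctrl.snapshot('wrist');save(s,'w5')
E
```

```text
nest tip [  0.   34.1 123.6] f_n [ 0.24 -0.38  0.95] [-0.11 -0.38  0.97] 0.04937687989809137 8.45
[ 0.1  0.1 -0.1] [0.   0.01 3.36]
```

View pics/w5.png

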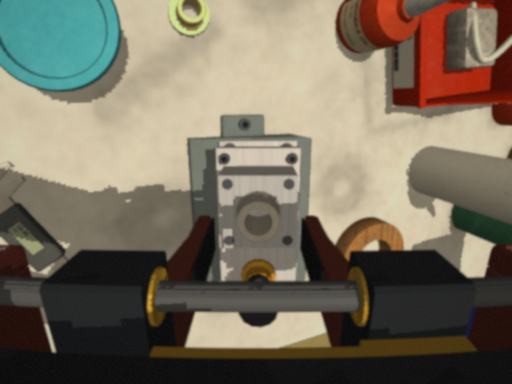

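Emit:
step_arm(
  series=[
    [[0,0,0,0,0,1.5,110],[0,0,0,0,0,2.8,110],[0,0,0,0,0,3.35,110],[0,0,0,0,0,3.35,255],[0,0,0,0,0,3.35,255],[0,0,0,0,0,3.35,255],[0,0,0,0,0,3.35,255],[0,0,0,0,0,3.35,255],[0,0,0,0,0,3.35,255]],
  ],
)

```text
clock: 9.62
tool_pos: [0.5131, -0.1447, 0.0807]
orientation: [179.8, -20.0, -1.6]
contact_force: [0.1, -0.7, 1.5]
gripper_width: 0.0273
```

```bash
python3 q.py
```

```text
nest tip [ 0.6 33.9 90.6] f_n [ 0.58 -0.7   1.34] [ 0.07 -0.71  1.45] 0.02727381843624953 9.625
```

Emit:
step_arm(
  series=[
    [[0,0,0,0,0,-0.8,255],[0,0,0,0,0,-1.8,255],[0,0,0,0,0,-3,255],[0,0,0,0,0,-6,255],[0,0,0,0,0,-10,255],[0,0,0,0,0,-14,255],[0,0,0,0,0,-14,255],[0,0,0,0,0,-14,255]],
  ],
)

```text
clock: 10.62
tool_pos: [0.4649, -0.1428, 0.2119]
orientation: [179.8, -20.0, -1.6]
contact_force: [-1.2, -0.3, -0.6]
gripper_width: 0.0271
```

```bash
python3 q.py; python3 - <<'E'
from mv import *
s=ctrl.snapshot('wrist');save(s,'w6')
s=ctrl.snapshot('scene');save(s,'s6')
cv2.imwrite('pics/s6c.png',cv2.resize(s['color'][100:300,220:420,::-1],None,fx=3,fy=3,interpolation=3))
rel(down(-8,.539,.148,.20-.038)); 
E
```

```text
nest tip [1.000e-01 3.450e+01 2.304e+02] f_n [-1.34 -0.3  -0.14] [-1.22 -0.27 -0.59] 0.02713470446614984 10.625
[ -1.  -19.8   6.3] [  4.58 -29.25   6.8 ]
```

View pics/w6.png

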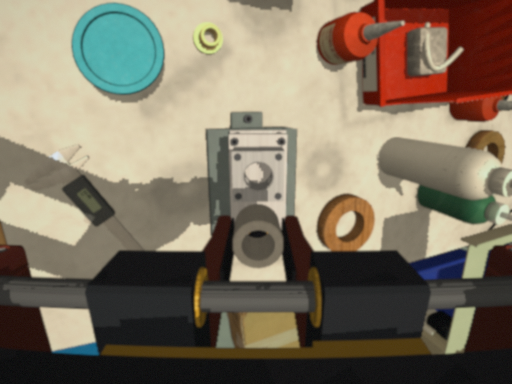

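View pics/s6c.png

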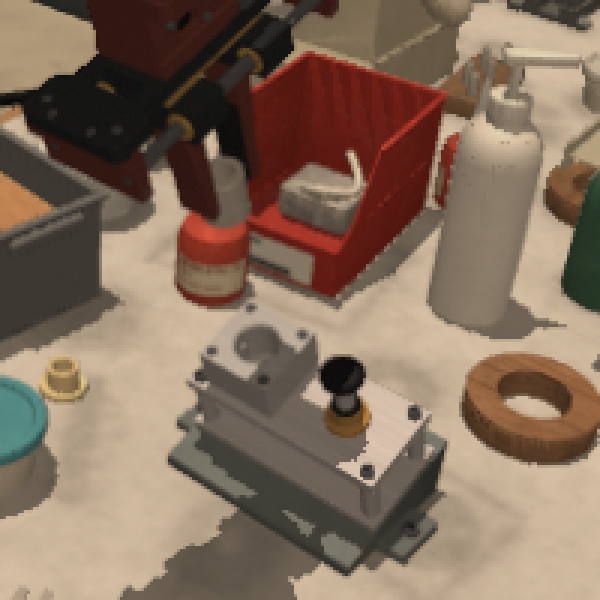

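Emit:
step_arm(
  series=[
    [[-1,-19.8,6.3,4.6,-29.2,6.8,255],[-1,-19.8,6.3,4.6,-29.2,6.8,255],[-1,-19.8,6.3,4.6,-29.2,6.8,255],[-1,-19.8,6.3,4.6,-29.2,6.8,255],[-1,-19.8,6.3,4.6,-29.2,6.8,255],[-1,-19.8,6.3,4.6,-29.2,6.8,255],[-1,-19.8,6.3,4.6,-29.2,6.8,255],[-1,-19.8,6.3,4.6,-29.2,6.8,255],[-1,-19.8,6.3,4.6,-29.2,6.8,255]],
  ],
)

```text
clock: 11.85
tool_pos: [0.54, 0.1453, 0.1634]
orientation: [180.0, -0.1, -8.1]
contact_force: [0.4, -0.6, -1.0]
gripper_width: 0.0271
```

```bash
python3 - <<'E'
from mv import *
st=ctrl.get_state();s=ctrl.snapshot('wrist');save(s,'w7');C=Ttool(st)
P=cloud(s,C@s['hand_eye']).reshape(-1,3)
print(st['tool_pos'],st['orientation'],st['contact_force'],st['gripper_width'],st['clock'])
m=(P[:,2]>.09)&(P[:,2]<.11)&(abs(P[:,0]-.54)<.11)&(abs(P[:,1]-.147)<.11)
print(m.sum(),cv2.minAreaRect(P[m][:,:2].astype(np.float32)*1000))
m=(P[:,2]>.02)&(P[:,2]<.075)&(abs(P[:,0]-.54)<.045)&(abs(P[:,1]-.153)<.055);print(m.sum(),np.median(P[m],0),P[m].std(0))
s=ctrl.snapshot('scene');save(s,'s7');cv2.imwrite('pics/s7c.png',cv2.resize(s['color'][70:250,140:320,::-1],None,fx=3.3,fy=3.3,interpolation=3))
Q=cloud(s,np.linalg.inv(C)@s['T']).reshape(-1,3)*1000
c=s['color'].reshape(-1,3).astype(int)
m=(abs(Q[:,0])<16)&(abs(Q[:,1])<16)&(Q[:,2]>-38)&(Q[:,2]<-5);print('bush tool z',m.sum(),np.percentile(Q[m],[1,50,99],axis=0).round(1))
rel(down(-8,.539,.148,.12-.038))
E
```

```text
[0.53996052 0.14532133 0.16339595] [ 1.79957691e+02 -1.47834951e-01 -8.11131361e+00] [ 0.37039646 -0.59179379 -1.00579163] 0.0271241178289267 11.85
5402 ((539.6038208007812, 151.9346923828125), (170.877197265625, 128.97891235351562), 81.7806167602539)
8535 [0.54249535 0.16106534 0.06048848] [0.02633121 0.02931079 0.00070551]
bush tool z 74 [[-14.1  -2.3 -37.6]
 [ -8.2  12.8 -28.3]
 [ 13.   15.9 -21.1]]
[ 0.  -0.2 -0.1] [-0.16 -0.22  8.15]
```

View pics/w7.png

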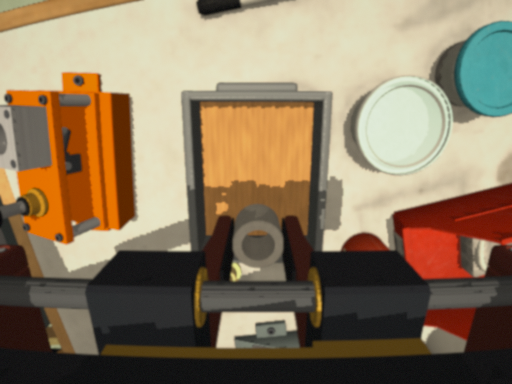

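View pics/s7c.png

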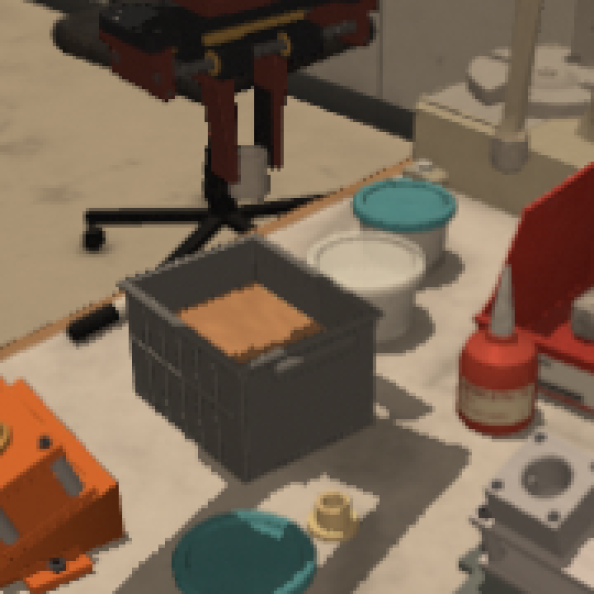

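Emit:
step_arm(
  series=[
    [[0,-0.1,0,-0.05,-0.4,3,255],[0,-0.1,0,-0.05,-0.4,7,255],[0,-0.1,0,-0.05,-0.4,10,255],[0,-0.1,0,-0.05,-0.4,11,255],[0,-0.1,0,-0.05,-0.4,11.5,255],[0,-0.1,0,-0.05,-0.4,11.5,255],[0,-0.1,0,-0.05,-0.4,11.5,255]],
  ],
)

```text
clock: 12.82
tool_pos: [0.5413, 0.151, 0.0492]
orientation: [-180.0, -0.1, -8.0]
contact_force: [-0.0, -0.0, -1.5]
gripper_width: 0.0267
```

Emit:
step_arm(
  series=[
    [[0,0,0,0,0,0.1,255],[0,0,0,0,0,0.2,255],[0,0,0,0,0,0.2,255]],
  ],
)

```text
clock: 13.2
tool_pos: [0.5403, 0.1509, 0.0462]
orientation: [180.0, -0.0, -8.0]
contact_force: [-0.3, -0.4, -1.6]
gripper_width: 0.0272
```

```bash
python3 q.py; python3 - <<'E'
from mv import *
s=ctrl.snapshot('wrist');save(s,'w8');print(ctrl.get_state()['tool_pos'],ctrl.get_state()['orientation'])
E
```

```text
nest tip [  7.2 330.1  51.6] f_n [-0.85 -0.44 -1.35] [-0.35 -0.43 -1.55] 0.02721424039718311 13.2
[0.54036534 0.15085138 0.0461974 ] [ 1.79974429e+02 -3.86771344e-02 -7.99973554e+00]
```

View pics/w8.png

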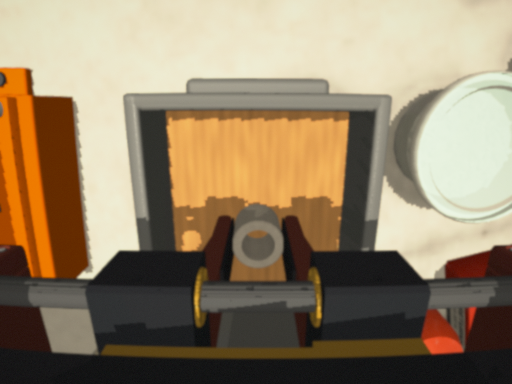

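Emit:
step_arm(
  series=[
    [[0,0,0,0,0,0.1,255],[0,0,0,0,0,0.2,255],[0,0,0,0,0,0.3,255],[0,0,0,0,0,0.3,255]],
  ],
)

```text
clock: 13.75
tool_pos: [0.5402, 0.1508, 0.043]
orientation: [180.0, -0.0, -8.0]
contact_force: [0.4, 0.8, -0.1]
gripper_width: 0.0273
```

Emit:
step_arm(
  series=[
    [[0,0,0,0,0,0.1,255],[0,0,0,0,0,0.1,255]],
  ],
)

```text
clock: 14.0
tool_pos: [0.5404, 0.1508, 0.0421]
orientation: [180.0, -0.0, -8.0]
contact_force: [-0.2, -0.4, -0.7]
gripper_width: 0.027
```

Emit:
step_arm(
  series=[
    [[0,0,0,0,0,0.1,255],[0,0,0,0,0,0.1,255]],
  ],
)

```text
clock: 14.25
tool_pos: [0.5403, 0.1508, 0.0411]
orientation: [180.0, -0.0, -8.0]
contact_force: [0.6, 0.2, -0.7]
gripper_width: 0.0273
```

Emit:
step_arm(
  series=[
    [[0,0,0,0,0,0.1,255],[0,0,0,0,0,0.1,255]],
  ],
)

```text
clock: 14.5
tool_pos: [0.5405, 0.1508, 0.0404]
orientation: [180.0, -0.1, -8.0]
contact_force: [-1.0, 0.1, 2.5]
gripper_width: 0.0274
```

Emit:
step_arm(
  series=[
    [[0,0,0,0,0,0.08,255],[0,0,0,0,0,0.08,255]],
  ],
)

```text
clock: 14.75
tool_pos: [0.5405, 0.1507, 0.0403]
orientation: [180.0, -0.1, -8.0]
contact_force: [-2.4, -1.0, 9.1]
gripper_width: 0.0272
```

Emit:
step_arm(
  series=[
    [[0,0,0,0,0,-0.04,255],[0,0,0,0,0,-0.04,240],[0,0,0,0,0,-0.04,110],[0,0,0,0,0,-0.04,110],[0,0,0,0,0,-0.04,110],[0,0,0,0,0,-0.04,110],[0,0,0,0,0,-0.04,110]],
  ],
)

```text
clock: 15.62
tool_pos: [0.5404, 0.1508, 0.0397]
orientation: [180.0, -0.0, -8.0]
contact_force: [0.3, 0.5, 0.5]
gripper_width: 0.05
```

```bash
python3 q.py; python3 - <<'E'
from mv import *
s=ctrl.snapshot('wrist');save(s,'w9')
E
```

```text
nest tip [  5.  330.   45.4] f_n [0.41 0.53 0.34] [0.29 0.52 0.46] 0.050007973612446896 15.625
```

View pics/w9.png

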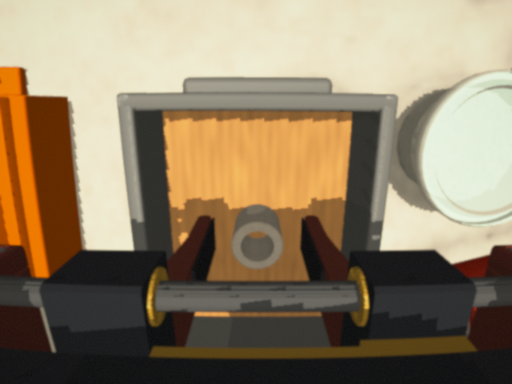

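The fingers are clear of the bush on both sides, and it stands upright at (258,235). I'm retreating straight up.

Emit:
step_arm(
  series=[
    [[0,0,0,0,0,-1,110],[0,0,0,0,0,-3,110],[0,0,0,0,0,-7,110],[0,0,0,0,0,-12,110],[0,0,0,0,0,-18,110],[0,0,0,0,0,-18,110],[0,0,0,0,0,-18,110],[0,0,0,0,0,-18,110]],
  ],
)

```text
clock: 16.68
tool_pos: [0.5389, 0.1507, 0.2182]
orientation: [179.9, 0.1, -8.0]
contact_force: [0.2, 0.2, -0.2]
gripper_width: 0.0497
```

```bash
python3 - <<'E'
from mv import *
st=ctrl.get_state();s=ctrl.snapshot('wrist');save(s,'w10');P=cloud(s,Ttool(st)@s['hand_eye']).reshape(-1,3)
print(st['clock'],st['tool_pos'])
m=(P[:,2]>.084)&(P[:,2]<.098)&(abs(P[:,0]-.54)<.03)&(abs(P[:,1]-.15)<.03);print(m.sum(),np.median(P[m],0),np.percentile(P[m][:,:2],[2,98],axis=0))
print('plane',np.linalg.lstsq(np.c_[P[m][:,:2],np.ones(m.sum())],P[m][:,2],rcond=None)[0])
s=ctrl.snapshot('scene');save(s,'s10')
Q=(cloud(s,s['T'])-N[:3,3])@N[:3,:3]*1000;Q=Q.reshape(-1,3)
m=(abs(Q[:,0])<10)&(abs(Q[:,1]+34)<10)&(Q[:,2]>80);print('cap',m.sum(),np.median(Q[m],0))
E
```

```text
16.675 [0.53892488 0.15073601 0.21823006]
325 [0.5398069  0.15167362 0.09033399] [[0.5272787  0.1386492 ]
 [0.55274082 0.16475563]]
plane [ 0.00240256 -0.01521898  0.09113796]
cap 112 [ -1.17868793 -35.21741674 105.2745822 ]
```

View pics/w10.png

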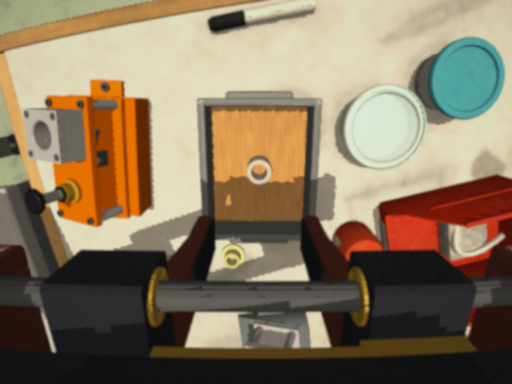

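View pics/s10.png

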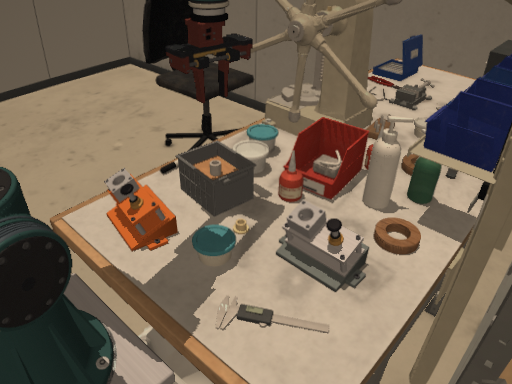

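The bush stands upright at the centre of the tote: (258,170) in the wrist view, top at 90 mm, tilted about 1°. The plunger is up, and the flanged bush, tub and oil can look unmoved in the scene view. Handing in.

```bash
python3 -c "
from station import ctrl
print(ctrl.close_job())"
```

```text
the job is handed in; nothing more can be done
None
```

The bush is out of the nest and standing upright on the separator near the centre of the tote. I handed the job in at about 17 s of the 54 s allowed; no verdict was reported.

- **Ejecting:** I pressed the plunger until it met its stop, where the force jumped from about 6 N to 17 N. The bush then showed raised, its top about 19 mm above the block, and the plunger was back up.
- **Placing:** I gripped the bush, drew it out along the bore axis and lowered it in small steps, about 1 mm near the end. Contact with the separator built up to about 10 N, against the 20 N limit. I eased off slightly before opening the fingers, then went straight up.
- **Last checks:**
  - The bush's top is level to about 1° at z = 0.090 m, so its underside is at about 0.060 m.
  - The bush is within a few millimetres of the tote's centre.
  - The plunger cap is at its rest height.
  - The gripper is clear. The flanged bush, tub and oil can look unmoved, though I judged that by eye and did not measure it.
- **Disagreement found:** the real fingertips sit about 38 mm behind the reported TCP. My first press stopped short in the air because of this. Two cameras showed the offset and the contact with the plunger agreed, so I used it for every move after that.

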